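# Make up a spawn-plug order and hang its running temperature logger in the tub

### The arm

A 6-joint arm with a two-finger parallel gripper is mounted at the origin on a cart in front of the work surface, level with it; the furniture and walls round the work are solid. World frame = base frame: x ahead of the robot, y to its left, z up, the work surface at z = 0. Lengths are in m, angles in rad, forces in N, time in s.
With the tool pointing down it reaches from about 0.35 to 0.975 m from the base axis. Payload 4.9 kg.
Tool frame: the origin (TCP) lies at the very end of the fingers, on their centre line; the grasp point (between the pads) lies behind it (manip.pinch_z is the y of the grasp point in the tool frame, in m); y points along the fingers, x is the direction in which the jaws open and shut, and the axes are right-handed (so a half turn about y gives the same grasp; the last joint's range is limited). The gripper opens to 85 mm and grips with 20 to 120 N. Pads are 22 mm wide; open, the fingers measure 114 mm over their backs; the gripper's body (76 mm by 85 mm) begins 54 mm behind the grasp point. The pads swing forward as they close: fully open they stand 13 mm farther back than shut.
Start: joints at [1.022, 0.053, 1.613, -0, 1.476, -0.119], TCP at [0.26, 0.568, 0.231] pointing down, gripper open.
Joint ranges: [-3.01, 3.01], [-1.01, 2.22], [0.06, 2.58], [-1.02, 4.17], [0.09, 2.62], [-3.14, 3.14]. Speed limits (rad/s): [2.57, 2.57, 3.14, 3.14, 3.14, 3.14].

### API

Orientations are given as a unit quaternion [w, x, y, z].
In Python, from plant import manip gives the robot as it stands.
- The arm moves only by the tool drive_tool, never from a script. Its argument "motion" is a list of rows, each a list of 3 entries, a list of its own where there are three numbers: the shift along the tool's x, y, z in units of 25 mm (1.0 is 25 mm), then the turn, a rotation vector about the tool's x, y, z in units of 5 degrees (1.0 is 5 degrees), then the closure, from -1 (fully open) to 1 (shut). A call has 1 to 12 rows; each row shifts and turns the commanded pose from where the row before left it, along the tool's axes as they then stand; what a row does not reach is not made up. A row lasts 1/10 s, in which the tool goes at most 50 mm and 8.59 degrees, less where a joint would pass 70% of its speed; a pose out of reach is approached as far as the arm can. A call is refused whole if a number of a shift passes 1 or a number of a turn 1, either way. A call with a gripper value outside its range is refused whole. The fingers move at their own pace and stop on an object; the grip force is fixed at half the most. Time passes only in rows, so rows that do not move let the fingers close. It gives the time, the measured TCP pose, the force and the opening at its end, in the units of the state.
- manip.state(): the state, without advancing time (a new reading comes with each control period).
- manip.grab_frame(name): name is "scene" or "top" or "wrist"; returns a dict with "img" (420x560x3 uint8, blue, green, red), "range_z" (420x560 float32, m along the optical axis (not along the pixel's ray), 0 where there is no reading), "camera_matrix" (3x3 intrinsics, pixels), "world_from_camera" (4x4, takes a point from camera to world coordinates); the wrist camera has in their place "T_tool_cam" (4x4, takes a point from camera to tool coordinates, whose origin is the TCP and whose axes are the tool frame's). Camera axes: x right, y down, z forward; pixel columns grow to the right and rows downward; lengths in m; the calibration is good to about 2 mm. A picture is of the moment at which its call begins: read the wrist's pose just before it.
- manip.job_done(): hands the job in, once; it reports no verdict.
The state is a dict: "time": time; "joint_pos": joint angles; "joint_vel": joint speeds; "joint_efforts": joint torques, N m; "tool_pos": TCP position; "tool_rot": TCP orientation; "contact_force": force on the tool from outside, world axes, zero at the start; "ft_torque": the same for the moment, N m; "gripper_width": opening from 0.0 (shut) to 1.0 (fully open).
Only numpy, scipy, OpenCV 4.12 (cv2) and the standard library are available. Lean on these libraries where they do the work, as an engineer would, in place of code of your own. Each camera call takes 0.05 s, during which the arm holds its last target. There are 200 camera calls.

### The job

Get this order of mushroom spawn ready to ship. While the temperature logger stands in its dock, press the dock's keys one at a time and fully down: the round one to wake it, then the square one to clear the last trip, then the long one to start recording. Put every spawn plug from the black pocket tray into the white tub, in any order, and hang the logger by its own hook over a wall of the tub, body inside and upright with the hook fully down on the rim; leave the tub standing on the bench and the other things where they are.

Things in the scene. Friction and masses are not known exactly. Their poses are not given: they have to be found in the camera images.
- tub: white open shipping tub, loose, about 0.45 kg, 160 (x) x 112 (y) x 80 mm high outside; origin at the centre of its underside, z up. Walls 3 mm thick, floor 4 mm; inner faces at x = +-77 mm and y = +-53 mm. The rim is rolled outwards, 6 mm wide (from the inner face of the wall to 3 mm outside it) and 6 mm deep, its top 80 mm up
- tray: fixed black pocket tray, 150 (x) x 104 (y) x 24 mm high; origin at the centre of its underside. Square pockets 14.5 mm wide and 19 mm deep in three rows of two: at x = -46, 0, 46 mm, y = -20, 20 mm
- plug1_cap (a point): spawn plug: white square cap 17 x 17 mm, 14 mm tall, on a round tapered wooden stem 11 mm thick and 16 mm long; the point is the centre of the cap, z along the plug towards the cap, x and y square to the cap's sides; when in its pocket the stem is sunk in the tray and the cap's underside lies on the tray's top. Not every plug is there each time. Loose, 12 g
- plug2_cap (a point): spawn plug: white square cap 17 x 17 mm, 14 mm tall, on a round tapered wooden stem 11 mm thick and 16 mm long; the point is the centre of the cap, z along the plug towards the cap, x and y square to the cap's sides; when in its pocket the stem is sunk in the tray and the cap's underside lies on the tray's top. Not every plug is there each time. Loose, 12 g
- plug3_cap (a point): spawn plug: white square cap 17 x 17 mm, 14 mm tall, on a round tapered wooden stem 11 mm thick and 16 mm long; the point is the centre of the cap, z along the plug towards the cap, x and y square to the cap's sides; when in its pocket the stem is sunk in the tray and the cap's underside lies on the tray's top. Not every plug is there each time. Loose, 12 g
- plug4_cap (a point): spawn plug: white square cap 17 x 17 mm, 14 mm tall, on a round tapered wooden stem 11 mm thick and 16 mm long; the point is the centre of the cap, z along the plug towards the cap, x and y square to the cap's sides; when in its pocket the stem is sunk in the tray and the cap's underside lies on the tray's top. Not every plug is there each time. Loose, 12 g
- plug5_cap (a point): spawn plug: white square cap 17 x 17 mm, 14 mm tall, on a round tapered wooden stem 11 mm thick and 16 mm long; the point is the centre of the cap, z along the plug towards the cap, x and y square to the cap's sides; when in its pocket the stem is sunk in the tray and the cap's underside lies on the tray's top. Not every plug is there each time. Loose, 12 g
- plug6_cap (a point): spawn plug: white square cap 17 x 17 mm, 14 mm tall, on a round tapered wooden stem 11 mm thick and 16 mm long; the point is the centre of the cap, z along the plug towards the cap, x and y square to the cap's sides; when in its pocket the stem is sunk in the tray and the cap's underside lies on the tray's top. Not every plug is there each time. Loose, 12 g
- dock_well (a point): centre of the floor of the well in the fixed grey logger dock (console 150 (x) x 108 (y) x 36 mm high); the floor is 12 mm above the bench, the well 24 mm deep and open at the top, 21.5 (x) x 43.5 (y) mm. The console's middle lies 42 mm from here along this frame's -x; the keys are on its front (-x) part, in the order round, square, long from +y to -y
- key_wake_top (a point): centre of the top of the round key of the dock (wake), 20 mm across, top 43 mm above the bench; keys are 34 mm apart
- key_wake (a joint): the round key; fully down at 4 mm of travel, springs back; 1.5 N to start, 4 N fully down; joint value: travel in m, 0 is up
- key_clear_top (a point): centre of the top of the square key of the dock (clear the last trip), 20 x 20 mm, top 43 mm above the bench
- key_clear (a joint): the square key; fully down at 4 mm of travel, springs back; 1.5 N to start, 4 N fully down; joint value: travel in m, 0 is up
- key_start_top (a point): centre of the top of the long key of the dock (start recording), 32 (x) x 18 (y) mm, top 43 mm above the bench
- key_start (a joint): the long key; fully down at 4 mm of travel, springs back; 1.5 N to start, 4 N fully down; joint value: travel in m, 0 is up
- logger_grip (a point): middle of the head of the white temperature logger, where to grasp it across its 40 mm width (y). The logger is an upright slab 18 (x) x 40 (y) x 92 (z) mm, loose, about 70 g; this point is on its middle line, 74 mm above its lower end and 18 mm below its top. z up along the logger, -x is its front with a small blank display, +x its back with the hook. At the start it stands in the dock's well
- logger_hook (a point): middle of the mouth of the logger's hook, at the underside of the hook's bridge: 15 mm behind (+x) and 22 mm below point logger_grip, 52 mm above the logger's lower end. The hook is a steel strip 18 mm wide (y): the bridge, 3 mm thick, goes straight back from the logger's back, then a prong hangs down about 20 mm with its tip flared outwards; the gap between the logger's back and the prong is 12 mm, with this point half-way across. The tub's rim goes up into this gap
- sample_cup_b: closed sample cup standing behind the work, 64 mm across, 58 mm high, loose; origin at the centre of its underside; bystander
- sample_cup_c: open empty sample cup standing behind the work, 60 mm across, 52 mm high, loose; origin at the centre of its underside; bystander

How it is judged:
By the outcome, as a careful person would: the job done as asked, in the order asked, and still so for the second after the job is handed in, with the robot touching nothing.
Of plug1, plug2, plug3, plug4, plug5, plug6 only 4 to 6 are there at a start; the rules pass over those that are not, and their reading is None.
At some moment in a run one of tub may be knocked a few centimetres aside while the robot is not near it.
It also fails if it takes over 210 s, if anything falls off the work surface, if the arm or the gripper's body presses on something with over 40 N, if the wrist force passes 120 N, or if a joint passes its speed limit or range.

## Working session

There is one attempt and no reset: what is moved stays moved. The work goes in short steps, Python scripts to look and compute and a tool call to move; the robot and the scene stay as the last step left them, time stands still between calls to the robot, and variables do not carry over. Pictures are saved under pics/ and viewed, about 12 in all and at most 16, crops included, and the job is handed in when it is done.

Besides the shell and the picture viewer there is one more tool, called by a JSON object that holds its "op" and its "data", one argument or row to a line. drive_tool: Moves the arm, as the interface text tells. Its arguments: {"type":"object","properties":{"motion":{"type":"array","items":{"type":"array"}}},"required":["motion"]}

```bash
ls; mkdir -p pics
python3 - <<'E'
from plant import manip
import cv2,numpy as np
s=manip.state();print({k:np.round(v,3).tolist() for k,v in s.items()},manip.pinch_z)
for n in("scene","top"):
    f=manip.grab_frame(n);cv2.imwrite(f"pics/{n}0.png",f["img"]);np.savez(f"{n}0.npz",**f)
    print(n,np.round(f["camera_matrix"],1).tolist(),np.round(f["world_from_camera"],3).tolist())
E
```

```text
pics
{'time': 0.0, 'joint_pos': [1.022, 0.053, 1.614, 0.0, 1.476, -0.119], 'joint_vel': [0.001, 0.0, -0.0, -0.0, 0.001, 0.0], 'joint_efforts': [-0.0, -39.368, -37.018, -0.0, 0.007, 0.0], 'tool_pos': [0.26, 0.568, 0.23], 'tool_rot': [-0.595, 0.595, 0.381, -0.383], 'contact_force': [-0.403, -0.117, 0.398], 'ft_torque': [0.01, 0.001, -0.001], 'gripper_width': 0.999} -0.0187
scene [[477.9, 0.0, 281.3], [0.0, 477.9, 206.7], [0.0, 0.0, 1.0]] [[0.75, -0.415, 0.514, 0.032], [-0.661, -0.481, 0.576, -0.609], [0.008, -0.772, -0.636, 0.724], [0.0, 0.0, 0.0, 1.0]]
top [[463.2, 0.0, 280.6], [0.0, 463.2, 212.8], [0.0, 0.0, 1.0]] [[0.01, -0.995, 0.099, 0.438], [-1.0, -0.01, -0.001, -0.047], [0.002, -0.099, -0.995, 1.146], [0.0, 0.0, 0.0, 1.0]]
```

View pics/top0.png

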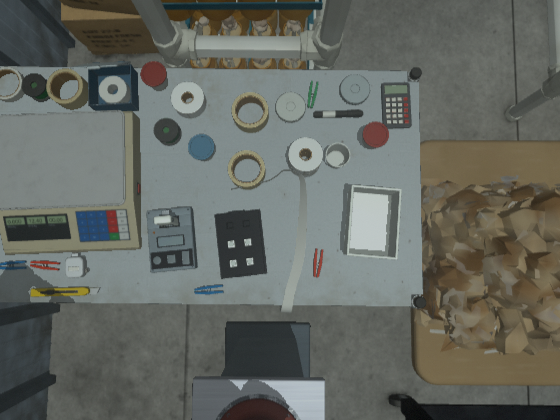

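View pics/scene0.png

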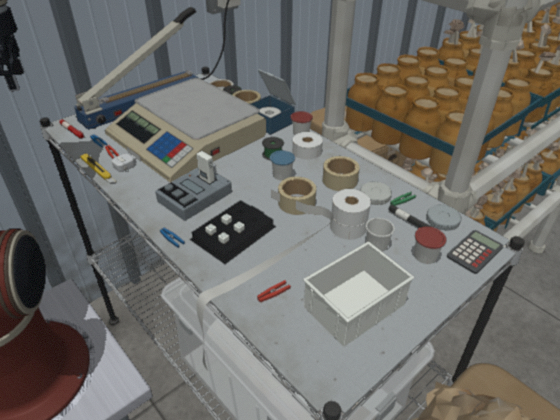

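The top view shows the dock near (172,238), the tray near (240,243) with 4 plugs at about (231,244), (249,243), (233,263) and (249,261), and the tub near (372,222). The logger stands at the back of the dock, near (165,218).

```bash
cat > h.py <<'E'
import numpy as np,cv2
from scipy.spatial.transform import Rotation as R
def cloud(f,M=None):
    M=f["world_from_camera"] if M is None else M
    z=f["range_z"];K=f["camera_matrix"];v,u=np.indices(z.shape)
    p=np.stack([(u-K[0,2])/K[0,0]*z,(v-K[1,2])/K[1,1]*z,z],-1)
    return p@M[:3,:3].T+M[:3,3]
def rays(f,uv,h,M=None):
    M=f["world_from_camera"] if M is None else M
    K=f["camera_matrix"];uv=np.atleast_2d(uv)
    d=np.c_[(uv[:,0]-K[0,2])/K[0,0],(uv[:,1]-K[1,2])/K[1,1],np.ones(len(uv))]@M[:3,:3].T
    return M[:3,3]+d*((h-M[2,3])/d[:,2])[:,None]
def rect(f,mask,h,M=None,lo=30):
    out=[]
    for c in cv2.findContours(mask.astype(np.uint8),cv2.RETR_EXTERNAL,cv2.CHAIN_APPROX_NONE)[0]:
        if cv2.contourArea(c)<lo: continue
        w=rays(f,c[:,0].astype(float),h,M)[:,:2].astype(np.float32)*1000
        (x,y),(a,b),t=cv2.minAreaRect(w)
        uv=c[:,0].mean(0)
        out.append((round(x,1),round(y,1),round(a,1),round(b,1),round(t,1),uv.round().tolist()))
    return out
E
python3 - <<'E'
from h import *
f=dict(np.load("top0.npz"));P=cloud(f);g=f["img"].mean(2)
v,u=np.indices(g.shape)
box=lambda a,b,c,d:(u>=a)&(u<b)&(v>=c)&(v<d)
print("bench z",np.median(P[280:295,330:400,2]))
print("tray",rect(f,box(205,275,195,285)&(P[...,2]>.012)&(P[...,2]<.06),.024))
print("plugs",rect(f,box(218,265,200,280)&(g>130)&(P[...,2]>.02),.038,lo=15))
print("tub",rect(f,box(335,410,172,270)&(P[...,2]>.06),.08))
d=box(140,202,195,280)
print("dock",rect(f,d&(P[...,2]>.022)&(P[...,2]<.06),.036), rect(f,d&(P[...,2]>.022),.036))
print("logger",rect(f,d&(P[...,2]>.09),.104,lo=5), P[d][:,2].max())
print("keyh",rect(f,d&(P[...,2]>.0395)&(P[...,2]<.06),.043,lo=10))
im=cv2.resize(f["img"][185:290,135:285],None,fx=5,fy=5,interpolation=cv2.INTER_CUBIC);cv2.imwrite("pics/c0.png",im)
E
```

```text
bench z 0.0007420122220515024
tray [(476.0, 49.7, 159.3, 104.2, 7.2, [240.0, 243.0])]
plugs [(427.1, 63.0, 14.3, 14.3, 1.2, [233.0, 263.0]), (432.1, 25.1, 14.2, 14.3, 0.6, [249.0, 261.0]), (472.9, 69.6, 15.0, 15.4, 11.9, [231.0, 244.0]), (477.3, 30.6, 14.4, 14.3, 0.9, [247.0, 242.0])]
tub [(525.9, -263.9, 118.6, 167.3, 85.7, [374.0, 222.0])]
dock [(483.4, 213.3, 149.1, 109.4, 6.3, [171.0, 239.0])] [(484.3, 213.4, 151.1, 109.7, 6.4, [171.0, 239.0])]
logger [(524.8, 216.4, 18.1, 40.8, 0.6, [163.0, 219.0])] 1.1463139809946514
keyh [(433.5, 241.6, 16.5, 21.3, 0.6, [157.0, 259.0]), (436.1, 209.6, 21.4, 19.0, 1.9, [171.0, 259.0]), (440.6, 174.6, 30.8, 20.4, 6.6, [185.0, 257.0])]
```

View pics/c0.png

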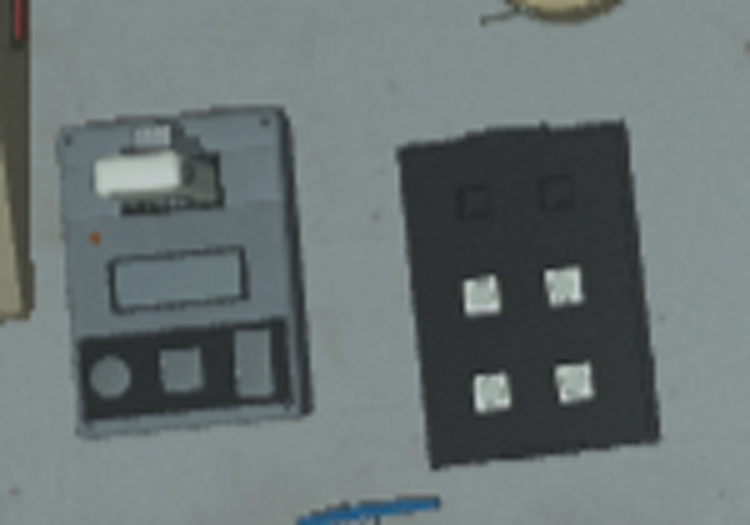

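```bash
cat >> h.py <<'E'
def plan(x,y,z,yaw,s=None):
    """pose target in mm, jaw direction yaw in deg; prints turn (5deg units), then shift in turned tool axes (25 mm units)"""
    from plant import manip
    s=manip.state();q=s["tool_rot"];A=R.from_quat([q[1],q[2],q[3],q[0]])
    best=None
    for k in(0,180):
        t=np.radians(yaw+k);X=np.array([np.cos(t),np.sin(t),0]);Y=np.array([0,0,-1.])
        B=R.from_matrix(np.c_[X,Y,np.cross(X,Y)]);d=A.inv()*B
        if best is None or d.magnitude()<best[0].magnitude(): best=(d,B)
    d,B=best
    sh=B.inv().apply(np.array([x,y,z])-np.array(s["tool_pos"])*1000)/25
    print("t",round(s["time"],1),"pos",np.round(np.array(s["tool_pos"])*1000,1),"jawyaw",np.round(np.degrees(np.arctan2(*A.as_matrix()[[1,0],0])),1),"j6",round(s["joint_pos"][5],2),"F",np.round(s["contact_force"],1),"w",round(s["gripper_width"],3))
    print("  turn",np.round(np.degrees(d.as_rotvec())/5,2),"shift",np.round(sh,2))
E
python3 -c "
from h import *
plan(433.5,242,80,6)"
```

```text
t 0.1 pos [260.1 567.7 230.2] jawyaw 65.4 j6 -0.12 F [-0.3 -0.6 -0.2] w 1.003
  turn [ 1.000e-02  1.187e+01 -2.000e-02] shift [  5.53   6.01 -13.68]
```

{"op": "drive_tool", "data": {
  "motion": [
    [[0,0,0],[0,1,0],1],
    [[0,0,0],[0,1,0],1],
    [[0,0,0],[0,1,0],1],
    [[0,0,0],[0,1,0],1],
    [[0,0,0],[0,1,0],1],
    [[0,0,0],[0,1,0],1],
    [[0,0,0],[0,1,0],1],
    [[0,0,0],[0,1,0],1],
    [[0,0,0],[0,1,0],1],
    [[0,0,0],[0,1,0],1],
    [[0,0,0],[0,1,0],1],
    [[0,0,0],[0,0.87,0],1]
  ]
}}

```text
time: 1.3
tool_pos: [0.2602, 0.5678, 0.2306]
tool_rot: [-0.706, 0.707, 0.036, -0.036]
contact_force: [0.2, -0.3, -0.2]
gripper_width: 0.002
```

{"op": "drive_tool", "data": {
  "motion": [
    [[0.5,0.2,-1],[0,0,0],1],
    [[0.5,0.2,-1],[0,0,0],1],
    [[0.5,0.2,-1],[0,0,0],1],
    [[0.5,0.2,-1],[0,0,0],1],
    [[0.5,0.2,-1],[0,0,0],1],
    [[0.5,0.2,-1],[0,0,0],1],
    [[0.5,0.2,-1],[0,0,0],1],
    [[0.5,0.2,-1],[0,0,0],1],
    [[0.5,0.2,-1],[0,0,0],1],
    [[0.5,0.2,-1],[0,0,0],1],
    [[0.5,0.2,-1],[0,0,0],1],
    [[0,0,-1],[0,0,0],1]
  ]
}}

```text
time: 2.5
tool_pos: [0.429, 0.2828, 0.175]
tool_rot: [-0.706, 0.706, 0.036, -0.037]
contact_force: [-0.3, -1.3, 0.4]
gripper_width: -0.0
```

```bash
python3 -c "
from h import *
plan(433.5,242,60,6)"
```

```text
t 2.5 pos [429.  282.8 175. ] jawyaw 6.0 j6 0.33 F [-0.3 -1.3  0.4] w -0.0
  turn [ 0.01 -0.   -0.02] shift [ 0.01  4.6  -1.64]
```

{"op": "drive_tool", "data": {
  "motion": [
    [[0,0,-0.84],[0,0,0],1],
    [[0,0,-0.8],[0,0,0],1],
    [[0,1,0],[0,0,0],1],
    [[0,1,0],[0,0,0],1],
    [[0,1,0],[0,0,0],1],
    [[0,1,0],[0,0,0],1],
    [[0,0.6,0],[0,0,0],1],
    [[0,0,0],[0,0,0],1]
  ]
}}

```text
time: 3.3
tool_pos: [0.4308, 0.2426, 0.0585]
tool_rot: [-0.706, 0.707, 0.035, -0.039]
contact_force: [0.0, -0.6, 0.1]
gripper_width: -0.006
```

```bash
python3 -c "
from h import *
plan(433.5,242,38.5,6)
from plant import manip
s=manip.state();f=manip.grab_frame('wrist');cv2.imwrite('pics/w1.png',f['img'])
f['s']=s;print(np.round(f['T_tool_cam'],3).tolist());np.save('w1.npy',f,allow_pickle=True)"
```

```text
t 3.3 pos [430.8 242.6  58.5] jawyaw 6.0 j6 0.26 F [ 0.  -0.6  0.1] w -0.006
  turn [ 0.02  0.   -0.06] shift [ 0.1   0.8  -0.04]
[[1.0, 0.0, 0.0, 0.001], [-0.0, -0.292, 0.956, -0.142], [0.0, -0.956, -0.292, 0.074], [0.0, 0.0, 0.0, 1.0]]
```

View pics/w1.png

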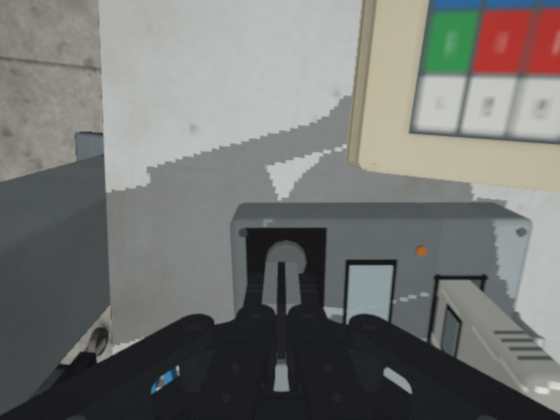

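The wrist view shows the shut fingertips at about (282,265), directly over the round key, so I can press.

{"op": "drive_tool", "data": {
  "motion": [
    [[0.1,0.4,0],[0,0,0],1],
    [[0,0.25,0],[0,0,0],1],
    [[0,0.15,0],[0,0,0],1],
    [[0,0,0],[0,0,0],1],
    [[0,0,0],[0,0,0],1]
  ]
}}

```text
time: 3.85
tool_pos: [0.4358, 0.2438, 0.0419]
tool_rot: [0.706, -0.706, -0.037, 0.037]
contact_force: [-1.0, -0.6, 1.5]
gripper_width: 0.001
```

{"op": "drive_tool", "data": {
  "motion": [
    [[0,0.08,0],[0,0,0],1],
    [[0,0,0],[0,0,0],1],
    [[0,0,0],[0,0,0],1]
  ]
}}

```text
time: 4.15
tool_pos: [0.4359, 0.2438, 0.0398]
tool_rot: [0.706, -0.706, -0.037, 0.037]
contact_force: [0.5, -0.1, 4.0]
gripper_width: -0.0
```

{"op": "drive_tool", "data": {
  "motion": [
    [[0,0.08,0],[0,0,0],1],
    [[0,0,0],[0,0,0],1],
    [[0,0,0],[0,0,0],1]
  ]
}}

```text
time: 4.45
tool_pos: [0.4359, 0.2439, 0.0389]
tool_rot: [-0.706, 0.706, 0.037, -0.037]
contact_force: [-3.0, -1.9, 12.0]
gripper_width: -0.006
```

Wake is fully down, at 12 N and 38.9 mm. Next is the square key.

{"op": "drive_tool", "data": {
  "motion": [
    [[0,-0.6,0],[0,0,0],1],
    [[0,-0.2,0],[0,0,0],1],
    [[-0.1,0,-0.7],[0,0,0],1],
    [[0,0,-0.66],[0,0,0],1],
    [[0,0,0],[0,0,0],1],
    [[0,0.4,0],[0,0,0],1],
    [[0,0.2,0],[0,0,0],1],
    [[0,0.1,0],[0,0,0],1],
    [[0,0.05,0],[0,0,0],1],
    [[0,0.05,0],[0,0,0],1],
    [[0,0,0],[0,0,0],1],
    [[0,0,0],[0,0,0],1]
  ]
}}

```text
time: 5.65
tool_pos: [0.4362, 0.2099, 0.0389]
tool_rot: [-0.706, 0.706, 0.037, -0.038]
contact_force: [-8.0, -4.1, 14.7]
gripper_width: 0.005
```

{"op": "drive_tool", "data": {
  "motion": [
    [[0,-0.6,0],[0,0,0],1],
    [[0,-0.2,0],[0,0,0],1],
    [[0,0,-0.7],[0,0,0],1],
    [[0,0,-0.66],[0,0,0],1],
    [[0,0,0],[0,0,0],1],
    [[0,0.4,0],[0,0,0],1],
    [[0,0.2,0],[0,0,0],1],
    [[0,0.1,0],[0,0,0],1],
    [[0,0.05,0],[0,0,0],1],
    [[0,0.05,0],[0,0,0],1],
    [[0,0,0],[0,0,0],1],
    [[0,0,0],[0,0,0],1]
  ]
}}

```text
time: 6.85
tool_pos: [0.4398, 0.1762, 0.0389]
tool_rot: [-0.706, 0.706, 0.037, -0.038]
contact_force: [-7.7, -1.6, 14.6]
gripper_width: 0.001
```

{"op": "drive_tool", "data": {
  "motion": [
    [[0,-1,0],[0,0,0],1],
    [[0,-1,0],[0,0,0],0.3],
    [[0,0,0],[0,0,0],0.3],
    [[0,0,0],[0,0,0],0.3]
  ]
}}

```text
time: 7.25
tool_pos: [0.4402, 0.1762, 0.0873]
tool_rot: [0.706, -0.706, -0.038, 0.037]
contact_force: [-0.5, 0.9, -0.2]
gripper_width: 0.353
```

Run:
```python
from h import *
for p in [(473,69.8),(477.5,30.4),(427.4,63),(432,24.9)]: plan(*p,60,7.2)
from plant import manip
f=manip.grab_frame('top');f0=np.load("top0.npz")
d=np.abs(f['img'].astype(int)-f0['img']).max(2)[195:290,140:205]
cv2.imwrite('pics/top1.png',np.hstack([cv2.resize(f['img'][190:290,140:280],None,fx=5,fy=5)]))
```

```text
t 7.2 pos [440.2 176.2  87.3] jawyaw 6.1 j6 0.12 F [-0.5  0.9 -0.2] w 0.353
  turn [-0.   -0.23  0.01] shift [ 0.77  1.09 -4.39]
t 7.2 pos [440.2 176.2  87.3] jawyaw 6.1 j6 0.12 F [-0.5  0.9 -0.2] w 0.353
  turn [-0.   -0.23  0.01] shift [ 0.75  1.09 -5.97]
t 7.2 pos [440.2 176.2  87.3] jawyaw 6.1 j6 0.12 F [-0.5  0.9 -0.2] w 0.353
  turn [-0.   -0.23  0.01] shift [-1.07  1.09 -4.43]
t 7.2 pos [440.2 176.2  87.3] jawyaw 6.1 j6 0.12 F [-0.5  0.9 -0.2] w 0.353
  turn [-0.   -0.23  0.01] shift [-1.08  1.09 -5.96]
```

View pics/top1.png

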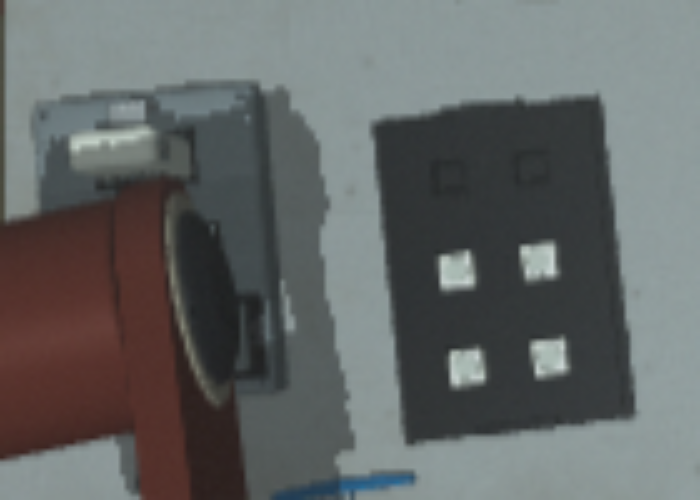

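All three keys reached 38.9 mm with 12–15 N, and the logger still stands in its well. Now the plugs.

{"op": "drive_tool", "data": {
  "motion": [
    [[0,0,0],[0,-0.23,0],0.3],
    [[0.2,0,-1],[0,0,0],0.3],
    [[0.2,0,-1],[0,0,0],0.3],
    [[0.2,0,-1],[0,0,0],0.3],
    [[0.17,0,-1],[0,0,0],0.3],
    [[0,0,-0.4],[0,0,0],0.3],
    [[0,1,0],[0,0,0],0.3],
    [[0,0,0],[0,0,0],0.3],
    [[0,0,0],[0,0,0],0.3]
  ]
}}

```text
time: 8.2
tool_pos: [0.4717, 0.0695, 0.0613]
tool_rot: [0.706, -0.706, -0.043, 0.046]
contact_force: [0.1, 0.1, 1.0]
gripper_width: 0.352
```

Run:
```python
from h import *
plan(473,69.8,26,7.2)
from plant import manip
f=manip.grab_frame('wrist');cv2.imwrite('pics/w2.png',f['img'])
```

```text
t 8.2 pos [471.7  69.5  61.3] jawyaw 7.2 j6 -0.14 F [0.1 0.1 1. ] w 0.352
  turn [-0.01  0.   -0.03] shift [0.05 1.41 0.  ]
```

View pics/w2.png

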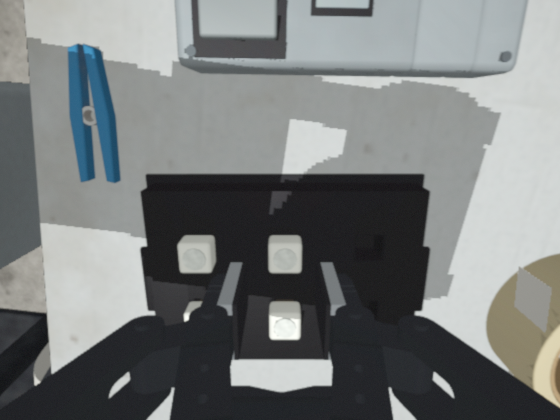

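The wrist view shows the target cap at about (285,255), midway between the jaws at columns 232 and 332. The next row's cap is at (284,320). I'll measure the caps from this view.

```bash
cat >> h.py <<'E'
def wrist():
    from plant import manip
    s=manip.state();f=manip.grab_frame('wrist');q=s["tool_rot"];M=np.eye(4)
    M[:3,:3]=R.from_quat([q[1],q[2],q[3],q[0]]).as_matrix();M[:3,3]=s["tool_pos"]
    return f,M@f["T_tool_cam"]
E
python3 - <<'E'
from h import *
f,M=wrist();P=cloud(f,M);g=f['img'].min(2)
m=(g>110)&(P[...,2]>.0345)&(P[...,2]<.045)
n,l,st,c=cv2.connectedComponentsWithStats(m.astype(np.uint8))
for i in range(1,n):
    if st[i,4]>200: w=P[l==i]*1000; print(st[i],c[i].round(),np.median(w,0).round(1),(w.max(0)+w.min(0)).round(1)/2)
E
```

```text
[  173     0   350    71 15439] [386.  35.] [509.8 177.   35.8] [488.25 177.    36.45]
[ 196    0   78   38 2902] [235.  18.] [441.6 174.3  42.8] [441.35 174.35  42.7 ]
[313   0  54   9 460] [340.   4.] [483.8 186.4  36.4] [483.4  186.65  36.5 ]
[ 176  239   35   33 1033] [193. 255.] [429.2  65.3  38. ] [428.9   63.85  37.6 ]
[ 266  239   33   33 1018] [282. 255.] [474.1  70.9  37.9] [474.2   70.05  37.45]
[527 277  21  55 701] [538. 304.] [610.2  60.6  39.8] [612.45  61.05  39.75]
[267 308  31  30 883] [282. 323.] [478.9  31.9  37.9] [479.2   30.4   37.45]
```

{"op": "drive_tool", "data": {
  "motion": [
    [[0.09,0.5,0.03],[0,0,0],0.3],
    [[0,0.5,0],[0,0,0],0.3],
    [[0,0.4,0],[0,0,0],0.3],
    [[0,0,0],[0,0,0],0.3],
    [[0,0,0],[0,0,0],0.9],
    [[0,0,0],[0,0,0],0.9],
    [[0,0,0],[0,0,0],0.9],
    [[0,0,0],[0,0,0],0.9]
  ]
}}

```text
time: 9.1
tool_pos: [0.475, 0.0701, 0.0274]
tool_rot: [-0.706, 0.706, 0.044, -0.044]
contact_force: [-1.5, -0.4, -0.6]
gripper_width: 0.171
```

{"op": "drive_tool", "data": {
  "motion": [
    [[0,-1,0],[0,0,0],0.9],
    [[0,-1,0],[0,0,0],0.9],
    [[0,-1,0],[0,0,0],0.9],
    [[0,-1,0],[0,0,0],0.9],
    [[0,-1,0],[0,0,0],0.9],
    [[0,0,0],[0,0,0],0.9]
  ]
}}

```text
time: 9.7
tool_pos: [0.4782, 0.0701, 0.1573]
tool_rot: [-0.705, 0.706, 0.048, -0.041]
contact_force: [0.3, -0.3, 0.6]
gripper_width: 0.177
```

```bash
cat >> h.py <<'E'
def tub():
    from plant import manip
    f=manip.grab_frame('top');P=cloud(f);v,u=np.indices(P.shape[:2])
    print("tub",rect(f,(P[...,2]>.06)&(P[...,2]<.1)&(u>310)&(u<418)&(v>165)&(v<310),.08,lo=200));return f
E
python3 - <<'E'
from h import *
tub();plan(480,-262,60,7.2)
E
```

```text
tub [(526.9, -264.0, 118.6, 165.4, 85.6, [374.0, 222.0])]
t 9.8 pos [476.9  70.1 154.9] jawyaw 7.2 j6 -0.13 F [ 0.   0.5 -0.5] w 0.178
  turn [ 0.01 -0.01  0.07] shift [ -1.54   3.8  -13.19]
```

{"op": "drive_tool", "data": {
  "motion": [
    [[-0.1,0,-1],[0,0,0],0.9],
    [[-0.1,0,-1],[0,0,0],0.9],
    [[-0.1,0,-1],[0,0,0],0.9],
    [[-0.1,0,-1],[0,0,0],0.9],
    [[-0.1,0,-1],[0,0,0],0.9],
    [[-0.1,0,-1],[0,0,0],0.9],
    [[-0.1,0,-1],[0,0,0],0.9],
    [[-0.1,0,-1],[0,0,0],0.9],
    [[-0.1,0,-1],[0,0,0],0.9],
    [[-0.1,0,-1],[0,0,0],0.9],
    [[0,0,-1],[0,0,0],0.9],
    [[0,0,-1],[0,0,0],0.9]
  ]
}}

```text
time: 10.95
tool_pos: [0.487, -0.2313, 0.1504]
tool_rot: [0.706, -0.705, -0.044, 0.045]
contact_force: [0.0, -0.4, -0.8]
gripper_width: 0.173
```

{"op": "drive_tool", "data": {
  "motion": [
    [[0,0,-1],[0,0,0],0.9],
    [[0,0,-1],[0,0,0],0.9],
    [[0,0,-0.2],[0,0,0],0.9],
    [[0,0,0],[0,0,0],0.9],
    [[0,1,0],[0,0,0],0.9],
    [[0,1,0],[0,0,0],0.9],
    [[0,1,0],[0,0,0],0.9],
    [[0,1,0],[0,0,0],0.9],
    [[0,0,0],[0,0,0],0.9],
    [[0,0,0],[0,0,0],0.3],
    [[0,0,0],[0,0,0],0.3],
    [[0,0,0],[0,0,0],0.3]
  ]
}}

```text
time: 12.15
tool_pos: [0.4957, -0.2858, 0.0543]
tool_rot: [-0.705, 0.706, 0.045, -0.043]
contact_force: [-0.1, 0.1, 0.0]
gripper_width: 0.35
```

{"op": "drive_tool", "data": {
  "motion": [
    [[0,-1,0],[0,0,0],0.3],
    [[0,-1,0],[0,0,0],0.3],
    [[0,-1,0],[0,0,0],0.3],
    [[0,-1,0],[0,0,0],0.3],
    [[0,0,1],[0,0,0],0.3],
    [[0,0,1],[0,0,0],0.3],
    [[0,0,1],[0,0,0],0.3],
    [[0,0,1],[0,0,0],0.3],
    [[0,0,1],[0,0,0],0.3],
    [[0,0,1],[0,0,0],0.3],
    [[0,0,1],[0,0,0],0.3],
    [[0,0,1],[0,0,0],0.3]
  ]
}}

```text
time: 13.35
tool_pos: [0.47, -0.086, 0.1538]
tool_rot: [-0.705, 0.706, 0.045, -0.043]
contact_force: [-0.1, 0.1, 0.3]
gripper_width: 0.348
```

Run:
```python
from h import *
f=tub();plan(479,31,27,7.2)
cv2.imwrite('pics/top2.png',cv2.resize(f['img'][160:300,200:430],None,fx=3,fy=3))
```

```text
tub [(526.9, -264.0, 118.6, 165.4, 85.6, [374.0, 221.0])]
t 13.4 pos [469.4 -83.1 153.5] jawyaw 7.3 j6 -0.46 F [ 0.3  3.6 -0.8] w 0.351
  turn [-0.02  0.02  0.02] shift [0.95 5.06 4.48]
```

View pics/top2.png

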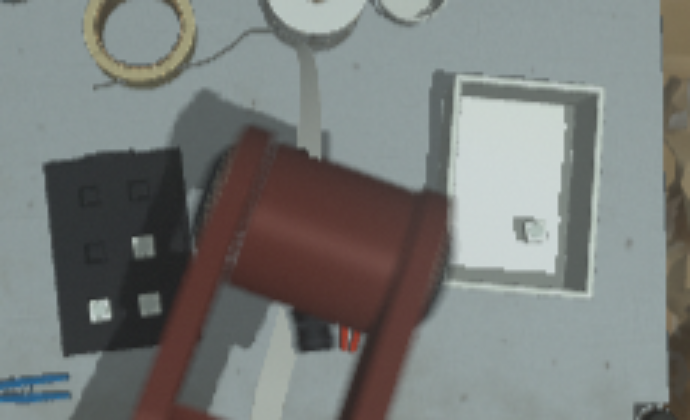

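Plug 1 lies in the tub at crop position (533,230), and three remain in the tray.

{"op": "drive_tool", "data": {
  "motion": [
    [[0.24,0,1],[0,0,0],0.3],
    [[0.24,0,1],[0,0,0],0.3],
    [[0.24,0,1],[0,0,0],0.3],
    [[0.23,0,1],[0,0,0],0.3],
    [[0,0,0.45],[0,0,0],0.3],
    [[0,1,0],[0,0,0],0.3],
    [[0,1,0],[0,0,0],0.3],
    [[0,1,0],[0,0,0],0.3],
    [[0,0.7,0],[0,0,0],0.3],
    [[0,0,0],[0,0,0],0.3],
    [[0,0,0],[0,0,0],0.3]
  ]
}}

```text
time: 14.5
tool_pos: [0.4796, 0.0261, 0.0605]
tool_rot: [-0.706, 0.706, 0.044, -0.044]
contact_force: [0.9, -0.2, 0.4]
gripper_width: 0.35
```

```bash
cat >> h.py <<'E'
def caps():
    f,M=wrist();P=cloud(f,M);g=f['img'].min(2)
    m=(g>110)&(P[...,2]>.0345)&(P[...,2]<.045)
    n,l,st,c=cv2.connectedComponentsWithStats(m.astype(np.uint8))
    for i in range(1,n):
        if st[i,4]>200 and st[i,4]<2000 and c[i][1]>100: w=P[l==i]*1000; print(st[i],c[i].round(),np.median(w,0).round(1),(w.max(0)+w.min(0)).round(1)/2)
    return f
E
python3 - <<'E'
from h import *
plan(479,31,27,7.2);caps()
E
```

```text
t 14.5 pos [479.6  26.1  60.5] jawyaw 7.2 j6 -0.23 F [ 0.9 -0.2  0.4] w 0.35
  turn [ 0.   -0.01  0.01] shift [0.   1.34 0.2 ]
[ 163  154   38   36 1265] [182. 171.] [429.4  64.5  37.9] [428.75  63.9   37.8 ]
[543 196  17  59 669] [553. 227.] [610.3  59.4  38.7] [610.05  60.95  39.75]
[ 171  233   35   33 1056] [188. 250.] [434.3  25.6  37.9] [433.85  24.7   37.45]
[ 263  233   33   33 1043] [279. 249.] [479.1  31.3  38. ] [479.25  30.15  37.45]
[533 322  24  83 861] [542. 359.] [628.  -12.7  39.8] [634.35 -19.    39.75]
```

{"op": "drive_tool", "data": {
  "motion": [
    [[0,0.5,0.18],[0,0,0],0.3],
    [[0,0.5,0],[0,0,0],0.3],
    [[0,0.34,0],[0,0,0],0.3],
    [[0,0,0],[0,0,0],0.3],
    [[0,0,0],[0,0,0],0.9],
    [[0,0,0],[0,0,0],0.9],
    [[0,0,0],[0,0,0],0.9],
    [[0,-1,0],[0,0,0],0.9],
    [[0,-1,0],[0,0,0],0.9],
    [[0,-1,0],[0,0,0],0.9],
    [[0,-1,0],[0,0,0],0.9],
    [[0,-1,0],[0,0,0],0.9]
  ]
}}

```text
time: 15.75
tool_pos: [0.4787, 0.031, 0.1526]
tool_rot: [-0.706, 0.706, 0.045, -0.044]
contact_force: [0.1, 0.1, -0.1]
gripper_width: 0.174
```

Run:
```python
from h import *
tub();plan(495,-240,55,7.2)
```

```text
tub [(526.9, -264.0, 118.6, 165.4, 85.6, [374.0, 222.0])]
t 15.8 pos [481.5  30.8 157.7] jawyaw 7.2 j6 -0.22 F [2.7 0.7 3.2] w 0.177
  turn [ 0.02 -0.    0.1 ] shift [ -0.82   4.11 -10.81]
```

{"op": "drive_tool", "data": {
  "motion": [
    [[-0.1,0,-1],[0,0,0],0.9],
    [[-0.1,0,-1],[0,0,0],0.9],
    [[-0.1,0,-1],[0,0,0],0.9],
    [[-0.1,0,-1],[0,0,0],0.9],
    [[-0.1,0,-1],[0,0,0],0.9],
    [[-0.1,0,-1],[0,0,0],0.9],
    [[-0.1,0,-1],[0,0,0],0.9],
    [[0,0,-1],[0,0,0],0.9],
    [[0,0,-1],[0,0,0],0.9],
    [[0,0,-1],[0,0,0],0.9],
    [[0,0,-0.8],[0,0,0],0.9],
    [[0,0,0],[0,0,0],0.9]
  ]
}}

```text
time: 17.0
tool_pos: [0.4953, -0.2411, 0.1514]
tool_rot: [-0.706, 0.706, 0.043, -0.043]
contact_force: [-0.1, 0.9, -0.1]
gripper_width: 0.176
```

{"op": "drive_tool", "data": {
  "motion": [
    [[0,1,0],[0,0,0],0.9],
    [[0,1,0],[0,0,0],0.9],
    [[0,1,0],[0,0,0],0.9],
    [[0,1,0],[0,0,0],0.9],
    [[0,0,0],[0,0,0],0.9],
    [[0,0,0],[0,0,0],0.3],
    [[0,0,0],[0,0,0],0.3],
    [[0,0,0],[0,0,0],0.3],
    [[0,-1,0],[0,0,0],0.3],
    [[0,-1,0],[0,0,0],0.3],
    [[0,-1,0],[0,0,0],0.3],
    [[0,-1,0],[0,0,0],0.3]
  ]
}}

```text
time: 18.2
tool_pos: [0.4955, -0.2393, 0.1537]
tool_rot: [-0.705, 0.706, 0.045, -0.044]
contact_force: [0.4, 0.1, 0.5]
gripper_width: 0.35
```

Run:
```python
from h import *
plan(429,64.2,60,7.2)
```

```text
t 18.2 pos [ 495.5 -239.3  153.7] jawyaw 7.2 j6 -0.71 F [0.4 0.1 0.5] w 0.35
  turn [ 0.02 -0.01  0.02] shift [-1.12  3.75 12.38]
```

{"op": "drive_tool", "data": {
  "motion": [
    [[-0.1,0,1],[0,0,0],0.3],
    [[-0.1,0,1],[0,0,0],0.3],
    [[-0.1,0,1],[0,0,0],0.3],
    [[-0.1,0,1],[0,0,0],0.3],
    [[-0.1,0,1],[0,0,0],0.3],
    [[-0.1,0,1],[0,0,0],0.3],
    [[-0.1,0,1],[0,0,0],0.3],
    [[-0.1,0,1],[0,0,0],0.3],
    [[-0.1,0,1],[0,0,0],0.3],
    [[-0.1,0,1],[0,0,0],0.3],
    [[-0.1,0,1],[0,0,0],0.3],
    [[0,0,1],[0,0,0],0.3]
  ]
}}

```text
time: 19.4
tool_pos: [0.4305, 0.0561, 0.1527]
tool_rot: [-0.706, 0.706, 0.045, -0.043]
contact_force: [-0.0, 0.5, 0.5]
gripper_width: 0.35
```

{"op": "drive_tool", "data": {
  "motion": [
    [[0,0,0.38],[0,0,0],0.3],
    [[0,1,0],[0,0,0],0.3],
    [[0,1,0],[0,0,0],0.3],
    [[0,1,0],[0,0,0],0.3],
    [[0,0.75,0],[0,0,0],0.3],
    [[0,0,0],[0,0,0],0.3],
    [[0,0,0],[0,0,0],0.3]
  ]
}}

```text
time: 20.1
tool_pos: [0.4296, 0.0643, 0.0583]
tool_rot: [-0.706, 0.706, 0.044, -0.044]
contact_force: [0.1, 0.1, -0.1]
gripper_width: 0.348
```

Run:
```python
from h import *
plan(429,64.2,27,7.2);caps()
```

```text
t 20.1 pos [429.6  64.3  58.3] jawyaw 7.2 j6 -0.15 F [ 0.1  0.1 -0.1] w 0.348
  turn [ 0.   -0.01  0.01] shift [-0.03  1.25 -0.  ]
[ 260  242   34   33 1044] [277. 259.] [428.5  65.4  38. ] [428.65  64.4   37.55]
[261 312  32  30 895] [277. 327.] [433.3  26.3  37.9] [433.6   24.85  37.6 ]
```

{"op": "drive_tool", "data": {
  "motion": [
    [[0,0.5,0],[0,0,0],0.3],
    [[0,0.5,0],[0,0,0],0.3],
    [[0,0.25,0],[0,0,0],0.3],
    [[0,0,0],[0,0,0],0.3],
    [[0,0,0],[0,0,0],0.9],
    [[0,0,0],[0,0,0],0.9],
    [[0,0,0],[0,0,0],0.9],
    [[0,-1,0],[0,0,0],0.9],
    [[0,-1,0],[0,0,0],0.9],
    [[0,-1,0],[0,0,0],0.9],
    [[0,-1,0],[0,0,0],0.9],
    [[0,-1,0],[0,0,0],0.9]
  ]
}}

```text
time: 21.35
tool_pos: [0.4293, 0.0646, 0.1528]
tool_rot: [-0.706, 0.706, 0.045, -0.044]
contact_force: [0.6, 0.1, 1.0]
gripper_width: 0.17
```

Run:
```python
from h import *
tub();plan(530,-287,55,7.2)
```

```text
tub [(526.9, -264.0, 118.6, 165.4, 85.6, [374.0, 222.0])]
t 21.4 pos [432.1  64.6 157.7] jawyaw 7.2 j6 -0.15 F [2.5 0.  2.4] w 0.172
  turn [ 0.02 -0.    0.1 ] shift [  2.12   4.11 -14.44]
```

{"op": "drive_tool", "data": {
  "motion": [
    [[0.18,0,-1],[0,0,0],0.9],
    [[0.18,0,-1],[0,0,0],0.9],
    [[0.18,0,-1],[0,0,0],0.9],
    [[0.18,0,-1],[0,0,0],0.9],
    [[0.18,0,-1],[0,0,0],0.9],
    [[0.18,0,-1],[0,0,0],0.9],
    [[0.18,0,-1],[0,0,0],0.9],
    [[0.18,0,-1],[0,0,0],0.9],
    [[0.18,0,-1],[0,0,0],0.9],
    [[0.18,0,-1],[0,0,0],0.9],
    [[0.18,0,-1],[0,0,0],0.9],
    [[0.18,0,-1],[0,0,0],0.9]
  ]
}}

```text
time: 22.6
tool_pos: [0.5206, -0.2275, 0.1513]
tool_rot: [-0.706, 0.706, 0.044, -0.044]
contact_force: [0.6, 0.0, -0.6]
gripper_width: 0.18
```

{"op": "drive_tool", "data": {
  "motion": [
    [[0,0,-1],[0,0,0],0.9],
    [[0,0,-1],[0,0,0],0.9],
    [[0,0,-0.44],[0,0,0],0.9],
    [[0,0,0],[0,0,0],0.9],
    [[0,1,0],[0,0,0],0.9],
    [[0,1,0],[0,0,0],0.9],
    [[0,1,0],[0,0,0],0.9],
    [[0,1,0],[0,0,0],0.9],
    [[0,0,0],[0,0,0],0.9],
    [[0,0,0],[0,0,0],0.3],
    [[0,0,0],[0,0,0],0.3],
    [[0,0,0],[0,0,0],0.3]
  ]
}}

```text
time: 23.8
tool_pos: [0.529, -0.2874, 0.0535]
tool_rot: [-0.705, 0.706, 0.045, -0.043]
contact_force: [0.4, 0.3, 1.2]
gripper_width: 0.35
```

{"op": "drive_tool", "data": {
  "motion": [
    [[0,-1,0],[0,0,0],0.3],
    [[0,-1,0],[0,0,0],0.3],
    [[0,-1,0],[0,0,0],0.3],
    [[0,-1,0],[0,0,0],0.3]
  ]
}}

```text
time: 24.2
tool_pos: [0.5282, -0.2871, 0.1538]
tool_rot: [-0.705, 0.706, 0.045, -0.044]
contact_force: [0.1, -0.8, 0.5]
gripper_width: 0.348
```

Run:
```python
from h import *
plan(433.5,25.5,60,7.2)
```

```text
t 24.2 pos [ 528.2 -287.1  153.8] jawyaw 7.2 j6 -0.75 F [ 0.1 -0.8  0.5] w 0.348
  turn [ 0.02 -0.    0.02] shift [-2.19  3.75 12.88]
```

{"op": "drive_tool", "data": {
  "motion": [
    [[-0.19,0,1],[0,0,0],0.3],
    [[-0.19,0,1],[0,0,0],0.3],
    [[-0.19,0,1],[0,0,0],0.3],
    [[-0.19,0,1],[0,0,0],0.3],
    [[-0.19,0,1],[0,0,0],0.3],
    [[-0.19,0,1],[0,0,0],0.3],
    [[-0.19,0,1],[0,0,0],0.3],
    [[-0.19,0,1],[0,0,0],0.3],
    [[-0.19,0,1],[0,0,0],0.3],
    [[-0.19,0,1],[0,0,0],0.3],
    [[-0.19,0,1],[0,0,0],0.3],
    [[-0.1,0,1],[0,0,0],0.3]
  ]
}}

```text
time: 25.4
tool_pos: [0.4361, 0.0048, 0.1527]
tool_rot: [-0.706, 0.706, 0.045, -0.043]
contact_force: [0.1, -0.3, 1.1]
gripper_width: 0.353
```

{"op": "drive_tool", "data": {
  "motion": [
    [[0,0,0.88],[0,0,0],0.3],
    [[0,1,0],[0,0,0],0.3],
    [[0,1,0],[0,0,0],0.3],
    [[0,1,0],[0,0,0],0.3],
    [[0,0.75,0],[0,0,0],0.3],
    [[0,0,0],[0,0,0],0.3],
    [[0,0,0],[0,0,0],0.3]
  ]
}}

```text
time: 26.1
tool_pos: [0.4338, 0.0257, 0.0586]
tool_rot: [-0.706, 0.706, 0.045, -0.044]
contact_force: [0.2, 0.0, -0.8]
gripper_width: 0.349
```

Run:
```python
from h import *
plan(433.5,25.5,27,7.2);caps()
```

```text
t 26.1 pos [433.8  25.7  58.6] jawyaw 7.2 j6 -0.24 F [ 0.2  0.  -0.8] w 0.349
  turn [ 0.   -0.01  0.01] shift [-0.01  1.26 -0.01]
[ 262  244   33   33 1033] [278. 261.] [433.4  25.6  37.9] [433.7   24.65  37.4 ]
```

{"op": "drive_tool", "data": {
  "motion": [
    [[0,0.5,0],[0,0,0],0.3],
    [[0,0.5,0],[0,0,0],0.3],
    [[0,0.25,0],[0,0,0],0.3],
    [[0,0,0],[0,0,0],0.3],
    [[0,0,0],[0,0,0],0.9],
    [[0,0,0],[0,0,0],0.9],
    [[0,0,0],[0,0,0],0.9],
    [[0,-1,0],[0,0,0],0.9],
    [[0,-1,0],[0,0,0],0.9],
    [[0,-1,0],[0,0,0],0.9],
    [[0,-1,0],[0,0,0],0.9],
    [[0,-1,0],[0,0,0],0.9]
  ]
}}

```text
time: 27.35
tool_pos: [0.4333, 0.0258, 0.1527]
tool_rot: [-0.706, 0.706, 0.045, -0.044]
contact_force: [0.1, -0.1, 0.4]
gripper_width: 0.175
```

Run:
```python
from h import *
tub();plan(530,-240,55,7.2)
```

```text
tub [(526.9, -264.1, 118.5, 165.4, 85.6, [374.0, 222.0])]
t 27.4 pos [436.1  25.6 157.6] jawyaw 7.2 j6 -0.24 F [1.8 0.1 2.5] w 0.174
  turn [ 0.02 -0.    0.1 ] shift [  2.4    4.1  -11.01]
```

{"op": "drive_tool", "data": {
  "motion": [
    [[0.22,0,-1],[0,0,0],0.9],
    [[0.22,0,-1],[0,0,0],0.9],
    [[0.22,0,-1],[0,0,0],0.9],
    [[0.22,0,-1],[0,0,0],0.9],
    [[0.22,0,-1],[0,0,0],0.9],
    [[0.22,0,-1],[0,0,0],0.9],
    [[0.22,0,-1],[0,0,0],0.9],
    [[0.22,0,-1],[0,0,0],0.9],
    [[0.22,0,-1],[0,0,0],0.9],
    [[0.22,0,-1],[0,0,0],0.9],
    [[0.22,0,-1],[0,0,0],0.9],
    [[0,0,0],[0,0,0],0.9]
  ]
}}

```text
time: 28.6
tool_pos: [0.5283, -0.242, 0.1514]
tool_rot: [-0.705, 0.706, 0.044, -0.043]
contact_force: [-0.6, -0.2, 0.3]
gripper_width: 0.177
```

{"op": "drive_tool", "data": {
  "motion": [
    [[0,1,0],[0,0,0],0.9],
    [[0,1,0],[0,0,0],0.9],
    [[0,1,0],[0,0,0],0.9],
    [[0,1,0],[0,0,0],0.9],
    [[0,0,0],[0,0,0],0.9],
    [[0,0,0],[0,0,0],0.3],
    [[0,0,0],[0,0,0],0.3],
    [[0,0,0],[0,0,0],0.3],
    [[0,-1,0],[0,0,0],0.3],
    [[0,-1,0],[0,0,0],0.3],
    [[0,-1,0],[0,0,0],0.3],
    [[0,-1,0],[0,0,0],0.3]
  ]
}}

```text
time: 29.8
tool_pos: [0.5281, -0.2397, 0.1538]
tool_rot: [-0.705, 0.706, 0.045, -0.044]
contact_force: [-0.1, 0.1, -0.0]
gripper_width: 0.351
```

Run:
```python
from h import *
plan(524.8,217,150,96.2);plan(524.8,217,150,7.2)
```

```text
t 29.8 pos [ 528.1 -239.7  153.8] jawyaw 7.2 j6 -0.68 F [-0.1  0.1 -0. ] w 0.351
  turn [  0.03 -17.81   0.  ] shift [18.18  0.15 -1.84]
t 29.8 pos [ 528.1 -239.7  153.8] jawyaw 7.2 j6 -0.68 F [-0.1  0.1 -0. ] w 0.351
  turn [ 0.02 -0.01  0.02] shift [ 2.16  0.15 18.14]
```

{"op": "drive_tool", "data": {
  "motion": [
    [[0.12,-0.1,1],[0,0,0],-0.4],
    [[0.12,-0.1,1],[0,0,0],-0.4],
    [[0.12,-0.1,1],[0,0,0],-0.4],
    [[0.12,-0.1,1],[0,0,0],-0.4],
    [[0.12,-0.1,1],[0,0,0],-0.4],
    [[0.12,-0.1,1],[0,0,0],-0.4],
    [[0.12,-0.1,1],[0,0,0],-0.4],
    [[0.12,-0.1,1],[0,0,0],-0.4],
    [[0.12,-0.1,1],[0,0,0],-0.4],
    [[0.12,-0.1,1],[0,0,0],-0.4],
    [[0.12,0,1],[0,0,0],-0.4],
    [[0.12,0,1],[0,0,0],-0.4]
  ]
}}

```text
time: 31.0
tool_pos: [0.5264, 0.0637, 0.178]
tool_rot: [-0.706, 0.706, 0.045, -0.043]
contact_force: [0.1, -0.3, 0.3]
gripper_width: 0.704
```

{"op": "drive_tool", "data": {
  "motion": [
    [[0.12,0,1],[0,0,0],-0.4],
    [[0.12,0,1],[0,0,0],-0.4],
    [[0.12,0,1],[0,0,0],-0.4],
    [[0.12,0,1],[0,0,0],-0.4],
    [[0.12,0,1],[0,0,0],-0.4],
    [[0.12,0,1],[0,0,0],-0.4],
    [[0,0,0],[0,1,0],-0.4],
    [[0,0,0],[0,1,0],-0.4],
    [[0,0,0],[0,1,0],-0.4],
    [[0,0,0],[0,1,0],-0.4],
    [[0,0,0],[0,1,0],-0.4],
    [[0,0,0],[0,1,0],-0.4]
  ]
}}

```text
time: 32.2
tool_pos: [0.5255, 0.2139, 0.1778]
tool_rot: [0.693, -0.693, 0.14, -0.142]
contact_force: [0.3, -0.7, -0.4]
gripper_width: 0.701
```

{"op": "drive_tool", "data": {
  "motion": [
    [[0,0,0],[0,1,0],-0.4],
    [[0,0,0],[0,1,0],-0.4],
    [[0,0,0],[0,1,0],-0.4],
    [[0,0,0],[0,1,0],-0.4],
    [[0,0,0],[0,1,0],-0.4],
    [[0,0,0],[0,1,0],-0.4],
    [[0,0,0],[0,1,0],-0.4],
    [[0,0,0],[0,1,0],-0.4],
    [[0,0,0],[0,1,0],-0.4],
    [[0,0,0],[0,1,0],-0.4],
    [[0,0,0],[0,1,0],-0.4],
    [[0,0,0],[0,0.22,0],-0.4]
  ]
}}

```text
time: 33.4
tool_pos: [0.5255, 0.2139, 0.1777]
tool_rot: [0.546, -0.545, 0.449, -0.45]
contact_force: [-0.2, 0.5, 0.7]
gripper_width: 0.699
```

Run:
```python
from h import *
f=tub();plan(524.8,217,68,-84)
a=f['img'][160:290,310:430]
f,M=wrist();P=cloud(f,M)
m=(P[...,2]>.098)&(P[...,2]<.112)&(f['img'].min(2)>90)
n,l,st,c=cv2.connectedComponentsWithStats(m.astype(np.uint8))
for i in range(1,n):
    if st[i,4]>200: w=P[l==i]*1000; print(st[i],c[i].round(),np.median(w,0).round(1),cv2.minAreaRect(w[:,:2].astype(np.float32)))
a=cv2.resize(a,None,fx=2.2,fy=2.2);im=np.zeros((420,560+a.shape[1],3),np.uint8);im[:,:560]=f['img'];im[:a.shape[0],560:]=a
cv2.imwrite('pics/w5.png',cv2.resize(im,(792,int(420*792/im.shape[1]))))
```

```text
tub [(526.9, -264.1, 118.5, 165.4, 85.6, [374.0, 222.0])]
t 33.5 pos [525.4 213.9 177.5] jawyaw -78.9 j6 1.63 F [ 0.1 -0.5 -0.2] w 0.7
  turn [-0.02  1.01 -0.  ] shift [-0.13  4.38 -0.01]
[ 240  208   63   31 1605] [271. 223.] [527.7 220.2 103.3] ((526.3106689453125, 219.9727020263672), (18.285675048828125, 40.1501579284668), 5.726949214935303)
```

View pics/w5.png

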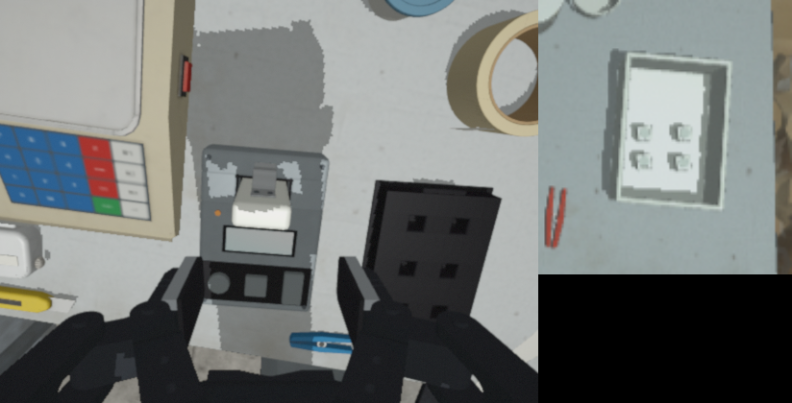

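The tray is empty and all 4 plugs are in the near part of the tub. The wrist view shows the logger's head at (262,205), with the hook behind it. The two views put the head at about (526,218.5).

{"op": "drive_tool", "data": {
  "motion": [
    [[0,0,0],[0,0.9,0],-0.4],
    [[0,0,0],[0,0.15,0],-0.4],
    [[-0.18,0,0.04],[0,0,0],-0.4],
    [[0,1,0],[0,0,0],-0.4],
    [[0,1,0],[0,0,0],-0.4],
    [[0,1,0],[0,0,0],-0.4],
    [[0,0,0],[0,0,0],-0.4],
    [[0,0,0],[0,0,0],-0.4]
  ]
}}

```text
time: 34.3
tool_pos: [0.5254, 0.2185, 0.1013]
tool_rot: [-0.525, 0.525, -0.474, 0.474]
contact_force: [-0.4, -1.0, 0.4]
gripper_width: 0.703
```

Run:
```python
from h import *
plan(526,218.5,67,-84.2)
f,M=wrist();P=cloud(f,M)
m=(P[...,2]>.098)&(P[...,2]<.112)&(f['img'].min(2)>90)
n,l,st,c=cv2.connectedComponentsWithStats(m.astype(np.uint8))
for i in range(1,n):
    if st[i,4]>200: w=P[l==i]*1000; print(st[i],c[i].round(),np.median(w,0).round(1),cv2.minAreaRect(w[:,:2].astype(np.float32)))
```

```text
t 34.3 pos [525.4 218.5 101.3] jawyaw -84.1 j6 1.73 F [-0.4 -1.   0.4] w 0.703
  turn [0.01 0.02 0.  ] shift [0.   1.37 0.02]
[ 232  259   90   40 3353] [277. 279.] [528.3 220.  103.2] ((526.5978393554688, 219.94017028808594), (18.10529327392578, 39.87481689453125), 6.156494140625)
```

{"op": "drive_tool", "data": {
  "motion": [
    [[-0.03,0.6,0.03],[0,0,0],-0.4],
    [[0,0.5,0],[0,0,0],-0.4],
    [[0,0.27,0],[0,0,0],-0.4],
    [[0,0,0],[0,0,0],-0.4],
    [[0,0,0],[0,0,0],0.6],
    [[0,0,0],[0,0,0],0.6],
    [[0,0,0],[0,0,0],0.6],
    [[0,0,0],[0,0,0],0.6],
    [[0,0,0],[0,0,0],0.6]
  ]
}}

```text
time: 35.25
tool_pos: [0.5264, 0.2192, 0.0673]
tool_rot: [0.525, -0.525, 0.474, -0.474]
contact_force: [-0.6, -0.6, 0.5]
gripper_width: 0.46
```

Run:
```python
from h import *
plan(526,218.5,167,-84.2)
```

```text
t 35.2 pos [526.4 219.2  67.3] jawyaw -84.2 j6 1.73 F [-0.6 -0.6  0.5] w 0.46
  turn [-0.01  0.   -0.  ] shift [ 0.03 -3.99 -0.02]
```

{"op": "drive_tool", "data": {
  "motion": [
    [[0,-0.5,0],[0,0,0],0.6],
    [[0,-0.8,0],[0,0,0],0.6],
    [[0,-1,0],[0,0,0],0.6],
    [[0,-1,0],[0,0,0],0.6],
    [[0,-1,0],[0,0,0],0.6],
    [[0,-1,0],[0,0,0],0.6],
    [[0,-0.5,0],[0,0,0],0.6],
    [[0,0,0],[0,0,0],0.6],
    [[0,0,0],[0,0,0],0.6]
  ]
}}

```text
time: 36.15
tool_pos: [0.5259, 0.219, 0.2114]
tool_rot: [-0.525, 0.525, -0.474, 0.474]
contact_force: [0.2, 0.1, -0.4]
gripper_width: 0.458
```

Run:
```python
from h import *
tub();plan(590,-268,215,-94.4)
f,M=wrist();P=cloud(f,f['T_tool_cam'])*1000
cv2.imwrite('pics/w6.png',f['img'])
g=f['img'].min(2)
m=(P[...,1]<-30)&(P[...,1]>-45)&(abs(P[...,0])<26)&(g>90)   # top face near tool y=-37
w=P[m];print(len(w),np.median(w,0),cv2.minAreaRect(w[:,[0,2]].astype(np.float32)))
m=(P[...,1]<10)&(P[...,1]>-45)&(abs(P[...,0])<12)
for z in range(-20,40,2):
    k=m&(P[...,2]>=z)&(P[...,2]<z+2)
    if k.sum()>10: print(z,k.sum(),np.percentile(P[k][:,1],[5,50,95]).round(1),P[k][:,0].min().round(1),P[k][:,0].max().round(1))
```

```text
tub [(526.9, -264.0, 118.6, 165.4, 85.6, [374.0, 222.0])]
t 36.2 pos [525.4 218.9 210.5] jawyaw -84.2 j6 1.73 F [-0.2 -0.3 -0.7] w 0.46
  turn [0.03 2.04 0.01] shift [19.22 -0.18  4.07]
5871 [  0.49590363 -36.05670022   3.82135386] ((0.3118629455566406, 1.5765056610107422), (51.39955520629883, 23.18959617614746), 0.16228264570236206)
-10 17 [-35.5 -34.9 -34.5] -11.6 10.6
-8 194 [-36.5 -35.9 -35.1] -12.0 11.9
-6 297 [-37.3 -36.5 -35.7] -11.8 11.7
-4 340 [-37.4 -36.6 -35.7] -11.7 11.9
-2 343 [-37.4 -36.6 -35.8] -12.0 12.0
0 324 [-37.5 -36.5 -35.7] -12.0 12.0
2 367 [-37.5 -36.6 -35.6] -11.9 11.9
4 397 [-37.3 -36.4 -35.2] -11.9 11.9
6 582 [-36.8 -35.4 -33. ] -12.0 11.9
8 2417 [-34.  -23.1   0.5] -12.0 12.0
10 752 [-18.4  -8.6   0.7] -8.9 9.0
12 170 [-0.4  0.4  1.6] -8.7 8.9
14 186 [-0.6  0.4  1.4] -8.6 8.8
16 172 [-0.5  0.5  1.3] -9.1 8.7
18 181 [-0.7  0.4  1.5] -9.1 8.7
20 189 [-0.4  0.4  1.5] -9.0 8.7
22 303 [-0.5  0.9  9.5] -8.9 8.7
24 149 [-0.2  1.2  7.8] -8.9 8.7
```

View pics/w6.png

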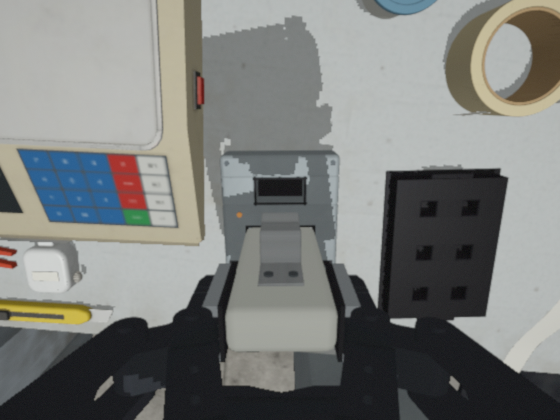

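The logger hangs straight in the grip: top face at tool y −36.6, bridge underside at +3.4, mouth centre at tool z +15.3. I'll carry it to above the tub's far wall.

{"op": "drive_tool", "data": {
  "motion": [
    [[0,0,0],[0,0.7,0],0.6],
    [[0,0,0],[0,0.7,0],0.6],
    [[0,0,0],[0,0.64,0],0.6],
    [[0.7,0,0],[0,0,0],0.6],
    [[0.9,0,0.2],[0,0,0],0.6],
    [[1,0,0.2],[0,0,0],0.6],
    [[1,0,0.2],[0,0,0],0.6],
    [[1,0,0.2],[0,0,0],0.6],
    [[1,0,0.2],[0,0,0],0.6],
    [[1,0,0.2],[0,0,0],0.6],
    [[1,0,0.2],[0,0,0],0.6],
    [[1,0,0.2],[0,0,0],0.6]
  ]
}}

```text
time: 37.45
tool_pos: [0.5487, -0.0001, 0.2107]
tool_rot: [0.48, -0.481, 0.519, -0.518]
contact_force: [-0.4, 0.4, -0.5]
gripper_width: 0.457
```

{"op": "drive_tool", "data": {
  "motion": [
    [[1,0,0.2],[0,0,0],0.6],
    [[1,0,0.2],[0,0,0],0.6],
    [[1,0,0.2],[0,0,0],0.6],
    [[1,0,0.2],[0,0,0],0.6],
    [[1,0,0.2],[0,0,0],0.6],
    [[1,0,0.2],[0,0,0],0.6],
    [[1,0,0.2],[0,0,0],0.6],
    [[1,0,0.2],[0,0,0],0.6],
    [[1,0,0.2],[0,0,0],0.6],
    [[0.9,0,0.2],[0,0,0],0.6],
    [[0.7,0,0],[0,0,0],0.6],
    [[0,0,0],[0,0,0],0.6]
  ]
}}

```text
time: 38.65
tool_pos: [0.5785, -0.2685, 0.2114]
tool_rot: [0.48, -0.48, 0.52, -0.519]
contact_force: [1.1, 1.1, -0.4]
gripper_width: 0.46
```

{"op": "drive_tool", "data": {
  "motion": [
    [[0,1,0],[0,0,0],0.6],
    [[0,1,0],[0,0,0],0.6],
    [[0,0.5,0],[0,0,0],0.6],
    [[0,0,0],[0,0,0],0.6],
    [[0,0,0],[0,0,0],0.6]
  ]
}}

```text
time: 39.15
tool_pos: [0.5796, -0.2661, 0.1502]
tool_rot: [-0.481, 0.481, -0.518, 0.519]
contact_force: [0.6, -0.6, -0.3]
gripper_width: 0.458
```

Run:
```python
from h import *
plan(591.4,-269,84,-94.4)
f,M=wrist();P=cloud(f,M)*1000
cv2.imwrite('pics/w7.png',f['img'])
v,u=np.indices(P.shape[:2])
m=(abs(P[...,2]-80)<4)&(P[...,0]>560)&(P[...,0]<640)&(abs(P[...,1]+268)<70)
w=P[m];print(m.sum())
for y in range(-330,-200,10):
    k=w[(w[:,1]>=y)&(w[:,1]<y+10)]
    if len(k)>10: print(y+5,len(k),np.percentile(k[:,0],[2,50,98]).round(1),np.median(k[:,2]).round(1))
tub()
```

```text
t 39.1 pos [ 579.6 -266.1  150.2] jawyaw -94.3 j6 1.1 F [ 0.6 -0.6 -0.3] w 0.458
  turn [-0.01  0.01  0.  ] shift [0.08 2.65 0.48]
3252
-325 771 [561.1 586.3 606.8] 79.3
-315 168 [602.  605.4 608. ] 79.1
-305 162 [602.8 606.2 608.7] 79.4
-295 161 [603.5 607.1 609.5] 79.2
-285 165 [604.3 607.7 610.5] 79.4
-275 163 [605.1 608.4 611.2] 79.1
-265 164 [605.9 609.3 611.8] 79.3
-255 161 [606.7 609.9 612.6] 79.1
-245 167 [607.4 610.7 613.4] 79.1
-235 162 [608.2 611.5 614.1] 79.3
-225 162 [609.  612.3 614.8] 79.2
-215 828 [561.5 590.3 614.6] 79.3
-205 18 [560.2 565.8 575.8] 78.9
tub []
```

View pics/w7.png

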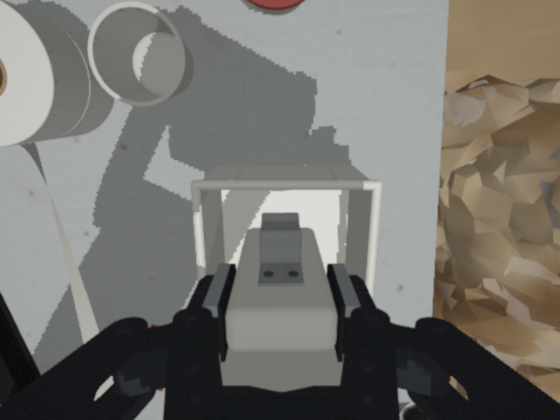

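The wrist view shows the logger upright over the tub interior, with the far rim at row 185 and the hook at (280,220), short of it. The wrist puts the rim centre at x≈608.4 and the top view gave 606.7. I'll aim near the wrist value, because the same camera measured the hook.

{"op": "drive_tool", "data": {
  "motion": [
    [[0.08,0,0.54],[0,0,0],0.6],
    [[0,0,0],[0,0,0],0.6],
    [[0,0.6,0],[0,0,0],0.6],
    [[0,0.6,0],[0,0,0],0.6],
    [[0,0.3,0],[0,0,0],0.6],
    [[0,0,0],[0,0,0],0.6],
    [[0,0,0],[0,0,0],0.6]
  ]
}}

```text
time: 39.95
tool_pos: [0.5922, -0.2692, 0.1114]
tool_rot: [0.48, -0.481, 0.519, -0.518]
contact_force: [0.3, -1.2, -0.5]
gripper_width: 0.459
```

Run:
```python
from h import *
plan(592.9,-268.9,84,-94.4)
f,M=wrist();T=cloud(f,f['T_tool_cam'])*1000;P=cloud(f,M)*1000
cv2.imwrite('pics/w8.png',f['img'][100:340,120:440].repeat(2,0).repeat(2,1))
m=(abs(P[...,2]-80)<4)&(T[...,2]>0)&(T[...,2]<40)
for x in range(-50,50,10):
    k=T[m&(T[...,0]>=x)&(T[...,0]<x+10)]
    if len(k)>10: print(x+5,len(k),np.percentile(k[:,2],[2,50,98]).round(1),np.median(k[:,1]).round(1))
```

```text
t 40.0 pos [ 592.2 -269.2  111.4] jawyaw -94.4 j6 1.11 F [ 0.3 -1.2 -0.5] w 0.459
  turn [ 0.01  0.   -0.01] shift [-0.01  1.09  0.03]
-45 226 [13.  16.8 19.2] 32.2
-35 228 [13.  16.9 19.3] 32.1
-25 213 [13.8 17.  19.2] 32.1
-15 283 [ 7.6 15.9 19.1] 32.1
15 298 [ 7.7 16.1 19.2] 31.9
25 212 [13.9 17.1 19.2] 32.0
35 212 [14.  17.  19.2] 32.0
45 213 [13.9 17.  19.3] 32.0
```

View pics/w8.png

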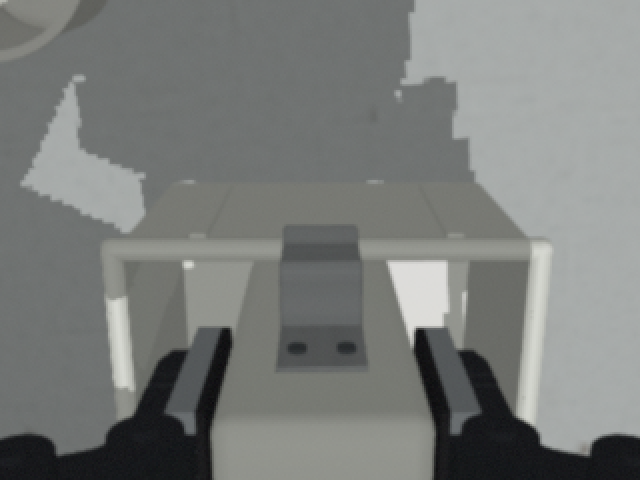

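The wrist crop shows the prong outside the rim line and the body inside. The rim spans 13–19.5 mm in tool z and the mouth 9.3–21.3 mm, so I descend with a 0.75 mm shift.

{"op": "drive_tool", "data": {
  "motion": [
    [[0,0,0.03],[0,0,0],0.6],
    [[0,0.4,0],[0,0,0],0.6],
    [[0,0.4,0],[0,0,0],0.6],
    [[0,0.2,0],[0,0,0],0.6],
    [[0,0,0],[0,0,0],0.6],
    [[0,0,0],[0,0,0],0.6]
  ]
}}

```text
time: 40.6
tool_pos: [0.5932, -0.2693, 0.0866]
tool_rot: [0.48, -0.481, 0.519, -0.518]
contact_force: [-0.2, -0.6, -0.1]
gripper_width: 0.462
```

{"op": "drive_tool", "data": {
  "motion": [
    [[0,0.06,0],[0,0,0],0.6],
    [[0,0.04,0],[0,0,0],0.6],
    [[0,0,0],[0,0,0],0.6],
    [[0,0,0],[0,0,0],0.6]
  ]
}}

```text
time: 41.0
tool_pos: [0.5935, -0.2695, 0.0847]
tool_rot: [-0.481, 0.481, -0.519, 0.519]
contact_force: [-0.9, -0.3, -0.8]
gripper_width: 0.46
```

{"op": "drive_tool", "data": {
  "motion": [
    [[0,0.04,0],[0,0,0],0.6],
    [[0,0,0],[0,0,0],0.6],
    [[0,0,0],[0,0,0],0.6]
  ]
}}

```text
time: 41.3
tool_pos: [0.5934, -0.2694, 0.0835]
tool_rot: [0.481, -0.481, 0.519, -0.519]
contact_force: [-0.5, -0.6, -0.5]
gripper_width: 0.466
```

{"op": "drive_tool", "data": {
  "motion": [
    [[0,0.03,0],[0,0,0],0.6],
    [[0,0,0],[0,0,0],0.6],
    [[0,0,0],[0,0,0],0.6]
  ]
}}

```text
time: 41.6
tool_pos: [0.5935, -0.2694, 0.0832]
tool_rot: [-0.481, 0.481, -0.519, 0.519]
contact_force: [-1.2, 1.0, 1.8]
gripper_width: 0.464
```

Contact came at the expected height (TCP 83.2 mm, +1.8 N). Releasing.

{"op": "drive_tool", "data": {
  "motion": [
    [[0,0,0],[0,0,0],-0.1],
    [[0,0,0],[0,0,0],-0.3],
    [[0,0,0],[0,0,0],-0.4],
    [[0,0,0],[0,0,0],-0.4],
    [[0,0,0],[0,0,0],-0.4],
    [[0,-0.6,0],[0,0,0],-0.4],
    [[0,-1,0],[0,0,0],-0.4],
    [[0,-1,0],[0,0,0],-0.4],
    [[0,-1,0],[0,0,0],-0.4],
    [[0,0,0],[0,0,0],-0.4],
    [[0,0,0],[0,0,0],-0.4]
  ]
}}

```text
time: 42.7
tool_pos: [0.5939, -0.2697, 0.1743]
tool_rot: [-0.481, 0.48, -0.518, 0.52]
contact_force: [-0.2, -0.1, 0.4]
gripper_width: 0.7
```

Run:
```python
from h import *
plan(593,-269,180,-94.4)
f,M=wrist();P=cloud(f,M)*1000
m=(P[...,2]>110)&(P[...,2]<135)&(f['img'].min(2)>80)&(P[...,0]>550)&(P[...,0]<620)&(abs(P[...,1]+269)<24)
w=P[m];print(m.sum(),np.median(w,0).round(1),cv2.minAreaRect(w[:,:2].astype(np.float32)),np.polyfit(w[:,0],w[:,2],1))
r=(abs(P[...,1]+271)<7)&(P[...,0]>604)&(P[...,0]<616)&(P[...,2]>70)
print("bridge z",np.percentile(P[r][:,2],[10,50,90]).round(1))
from plant import manip
s=manip.grab_frame("scene")
a=cv2.resize(s['img'][220:350,270:440],(510,390));b=cv2.resize(f['img'][100:400,130:420],(290,300))
im=np.zeros((390,800,3),np.uint8);im[:,:510]=a;im[:300,510:]=b;cv2.imwrite('pics/e1.png',im)
```

```text
t 42.7 pos [ 593.9 -269.7  174.3] jawyaw -94.4 j6 1.11 F [-0.2 -0.1  0.4] w 0.7
  turn [-0.02  0.01  0.01] shift [-0.03 -0.23 -0.04]
1977 [ 593.7 -269.2  118.3] ((591.9341430664062, -268.9974365234375), (39.743961334228516, 18.055986404418945), 85.90553283691406) [-1.65355668e-01  2.15804189e+02]
bridge z [ 83.1 252.8 256.7]
```

View pics/e1.png

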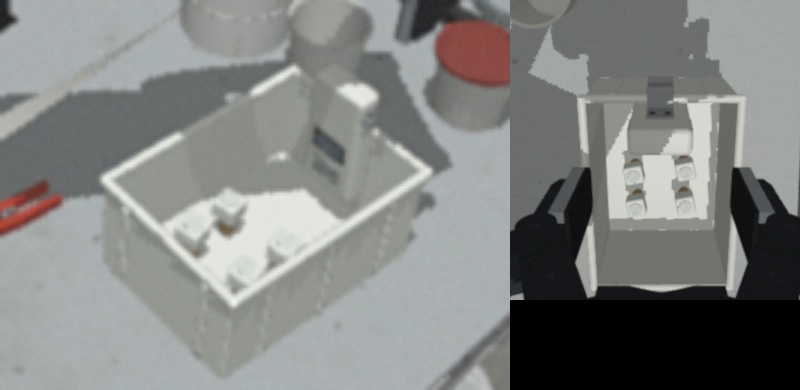

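Run:
```python
from h import *
f,M=wrist();P=cloud(f,M)*1000
top=(P[...,2]>112)&(P[...,2]<130)&(abs(P[...,1]+269)<17)
for x in range(580,606,2):
    k=P[top&(P[...,0]>=x)&(P[...,0]<x+2)]
    if len(k)>8: print(x,len(k),np.median(k[:,2]).round(2))
k=P[top&(P[...,0]>586)&(P[...,0]<598)];print("tilt deg",np.degrees(np.arctan(np.polyfit(k[:,0],k[:,2],1)[0])))
br=(abs(P[...,1]+270)<8)&(P[...,0]>601)&(P[...,0]<620)&(P[...,2]>70)&(P[...,2]<95)
for x in range(600,620,2):
    k=P[br&(P[...,0]>=x)&(P[...,0]<x+2)]
    if len(k)>4: print("br",x,len(k),np.median(k[:,2]).round(2))
# rim at both sides
rm=(abs(P[...,2]-80)<4)&(P[...,0]>598)&(P[...,0]<620)&(abs(P[...,1]+269)>14)&(abs(P[...,1]+269)<40)
k=P[rm];print("rim x-.077(y+269):",np.percentile(k[:,0]-.077*(k[:,1]+269),[3,50,97]).round(1))
```

```text
582 47 117.57
584 132 118.13
586 173 118.68
588 179 118.84
590 178 118.95
592 184 119.09
594 189 119.04
596 197 118.78
598 288 117.37
600 137 115.25
tilt deg 0.7653303801522926
br 602 155 87.93
br 604 73 82.72
br 606 69 82.8
br 608 67 82.92
br 610 65 83.07
br 612 71 83.12
br 614 69 83.49
br 616 129 82.5
br 618 36 81.62
rim x-.077(y+269): [601.8 609.1 611.6]
```

The logger hangs with the bridge on the rim (top of bridge 82.7–83.5 mm, nominal 83) and tilts by only 1–3°. I'll retreat, take a last look and hand in.

{"op": "drive_tool", "data": {
  "motion": [
    [[0,-1,0],[0,0,0],-0.4],
    [[0,-1,0],[0,0,0],-0.4],
    [[0,-1,0],[0,0,0],-0.4],
    [[-1,0,0],[0,0,0],-0.4],
    [[-1,0,0],[0,0,0],-0.4],
    [[-1,0,0],[0,0,0],-0.4],
    [[-1,0,0],[0,0,0],-0.4],
    [[-1,0,0],[0,0,0],-0.4],
    [[-1,0,0],[0,0,0],-0.4],
    [[-1,0,0],[0,0,0],-0.4],
    [[-1,0,0],[0,0,0],-0.4],
    [[0,0,0],[0,0,0],-0.4]
  ]
}}

```text
time: 44.05
tool_pos: [0.6081, -0.0673, 0.2461]
tool_rot: [0.481, -0.482, 0.519, -0.517]
contact_force: [-0.3, -0.4, -0.0]
gripper_width: 0.697
```

Run:
```python
from h import *
f=tub();P=cloud(f)
from plant import manip
s=manip.grab_frame("scene")
a=cv2.resize(s['img'][200:350,260:450],(456,360));b=cv2.resize(f['img'][130:290,300:430],None,fx=2.25,fy=2.25)
im=np.zeros((360,456+b.shape[1],3),np.uint8);im[:,:456]=a;im[:b.shape[0],456:]=b;cv2.imwrite('pics/e2.png',im)
```

```text
tub [(530.6, -264.3, 118.6, 172.9, 85.6, [374.0, 220.0])]
```

View pics/e2.png

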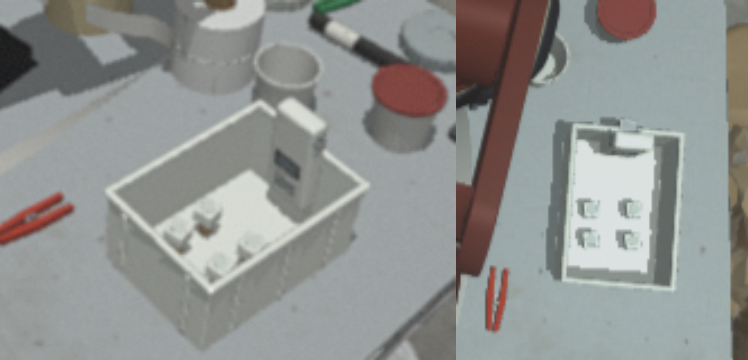

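The final view shows four plugs on the tub floor, the logger hanging upright on the far wall at crop position (300,150), and the cups undisturbed. The tub hasn't moved: its contour is longer now only because it includes the hook.

```bash
python3 -c "
from plant import manip
print(manip.job_done())"
```

```text
the job is handed in; nothing more can be done
None
```

The order is ready to ship and I handed the job in at about 44 s of the 210 s allowed; it reports no verdict.

- **Keys:** With the logger in its dock, I pressed round, square, then long. Each went fully down, with the fingertip at 38.9 mm and 12–15 N at the bottom. This is judged from height and force, since the key travel can't be read directly.
- **Plugs:** Four plugs were in the tray at the start. All four now lie on the tub floor and the tray is empty.
- **Logger:** It hangs on the tub's far wall (+x side), body inside and hook prong outside. The top of the hook's bridge reads 82.7–83.5 mm (83 mm expected). It leans about 1–3°, which is play in the hook.
- **Tub and other things:** The tub never moved and the sample cups look undisturbed. The tub's last top-view outline read 7 mm longer because it takes in the hook.

**Disagreement between checks:** The wrist and top cameras differed by about 2 mm on the rim position. I went with the wrist camera because it had also measured the hook, and the hook went on without resistance. A first line fit over the logger's top suggested about 9° of tilt, but that included the rounded edges. The flat part of the top gave 0.8° and the bridge about 3°.

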